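# Close four stoneware boxes with the lids from the drying stack

## Task

The four stoneware storage boxes are washed and dry and their wooden lids lie beside them in one stack. Take the stack apart and close each box with the lid that fits it, seal inside and board lying flat on the rim all round. Leave the boxes standing where they are and do not knock the salt and pepper shakers.

Things in the scene. Friction and masses are not known exactly. Their poses are not given: they have to be found in the camera images.
- lid_shortest_grip (a point): shortest of 4 wooden lids, on top of the stack (lids 32 mm apart in height, only roughly in line): board 76x66x18 mm, below it a pale seal 14 mm deep tapering from 52x42 to 40x30 mm at its foot; 83 g. Point: centre of the board, 9 mm below its top, 23 mm above the seal's foot. x along the length, y across the 66 mm width (grasp the board across it), z up
- lid_short_grip (a point): second shortest of 4 wooden lids, second from the top of the stack (lids 32 mm apart in height, only roughly in line): board 108x66x18 mm, below it a pale seal 14 mm deep tapering from 84x42 to 72x30 mm at its foot; 106 g. Point: centre of the board, 9 mm below its top, 23 mm above the seal's foot. x along the length, y across the 66 mm width (grasp the board across it), z up
- lid_long_grip (a point): second longest of 4 wooden lids, third from the top of the stack (lids 32 mm apart in height, only roughly in line): board 140x66x18 mm, below it a pale seal 14 mm deep tapering from 116x42 to 104x30 mm at its foot; 128 g. Point: centre of the board, 9 mm below its top, 23 mm above the seal's foot. x along the length, y across the 66 mm width (grasp the board across it), z up
- lid_longest_grip (a point): longest of 4 wooden lids, at the bottom of the stack (lids 32 mm apart in height, only roughly in line): board 172x66x18 mm, below it a pale seal 14 mm deep tapering from 148x42 to 136x30 mm at its foot; 150 g. Point: centre of the board, 9 mm below its top, 23 mm above the seal's foot. x along the length, y across the 66 mm width (grasp the board across it), z up
- box_shortest: shortest of 4 loose open boxes of dark grey stoneware with brown rim: 66x56 mm outside, 56x46 inside, 62 high, about 540 g. Takes the shortest lid, either way round: board flat on the rim with a 5 mm lip (its centre 71 mm above the worktop), seal inside with 2 mm play all round. Origin: centre of the underside; x along its length, y across, z up
- box_short: second shortest of 4 loose open boxes of dark grey stoneware with brown rim: 98x56 mm outside, 88x46 inside, 62 high, about 620 g. Takes the second shortest lid, either way round: board flat on the rim with a 5 mm lip (its centre 71 mm above the worktop), seal inside with 2 mm play all round. Origin: centre of the underside; x along its length, y across, z up
- box_long: second longest of 4 loose open boxes of dark grey stoneware with brown rim: 130x56 mm outside, 120x46 inside, 62 high, about 700 g. Takes the second longest lid, either way round: board flat on the rim with a 5 mm lip (its centre 71 mm above the worktop), seal inside with 2 mm play all round. Origin: centre of the underside; x along its length, y across, z up
- box_longest: longest of 4 loose open boxes of dark grey stoneware with brown rim: 162x56 mm outside, 152x46 inside, 62 high, about 780 g. Takes the longest lid, either way round: board flat on the rim with a 5 mm lip (its centre 71 mm above the worktop), seal inside with 2 mm play all round. Origin: centre of the underside; x along its length, y across, z up
- salt: salt shaker, glass with grey cap, 44 mm across, 90 mm high, standing behind the boxes; origin at the centre of its foot; a bystander
- pepper: pepper shaker, same shape, 44 mm across, 90 mm high, standing behind the boxes; origin at the centre of its foot; a bystander
There are look-alikes about, which are no part of the job. Leave any blue look-alike of the part that bears lid_shortest_grip alone.

How it is judged:
At the end, for the whole second after the job is handed in: Each of the four boxes stands upright on the worktop (tilt under 0.05 rad) and carries the lid of its own size: lid centre within 8 mm of the box centre, board centre 68 to 73.5 mm above the box's underside (fully seated is 71), long axes within 0.12 rad either way round, lid level within 0.05 rad (horizontal distance between lid_shortest_grip and box_shortest below 0.008 m and z of lid_shortest_grip in the frame of box_shortest between 0.068 and 0.0735 m and angle between the x axis of lid_shortest_grip and the x axis of box_shortest, either way round below 0.12 rad and angle between each of lid_shortest_grip, box_shortest, lid_short_grip, box_short, lid_long_grip, box_long, lid_longest_grip, box_longest's own z axis and vertical below 0.05 rad and height (world z) of box_shortest between -0.005 and 0.005 m and horizontal distance between lid_short_grip and box_short below 0.008 m and z of lid_short_grip in the frame of box_short between 0.068 and 0.0735 m and angle between the x axis of lid_short_grip and the x axis of box_short, either way round below 0.12 rad and height (world z) of box_short between -0.005 and 0.005 m and horizontal distance between lid_long_grip and box_long below 0.008 m and z of lid_long_grip in the frame of box_long between 0.068 and 0.0735 m and angle between the x axis of lid_long_grip and the x axis of box_long, either way round below 0.12 rad and height (world z) of box_long between -0.005 and 0.005 m and horizontal distance between lid_longest_grip and box_longest below 0.008 m and z of lid_longest_grip in the frame of box_longest between 0.068 and 0.0735 m and angle between the x axis of lid_longest_grip and the x axis of box_longest, either way round below 0.12 rad and height (world z) of box_longest between -0.005 and 0.005 m); the robot touches nothing.
It fails at once if a stoneware box is shoved more than 40 mm from where it stood or is tipped over (distance of any of box_shortest, box_short, box_long, box_longest from where it was at the start of the episode above 0.04 m or angle between any of box_shortest, box_short, box_long, box_longest's own z axis and vertical above 0.5 rad).
It fails at once if the salt or pepper shaker is pushed more than 30 mm or knocked over (distance of any of salt, pepper from where it was at the start of the episode above 0.03 m or angle between any of salt, pepper's own z axis and vertical above 0.5 rad).
It also fails if it takes over 109 s, if anything falls off the work surface, if the arm or the gripper's body presses on something with over 40 N, if the wrist force passes 120 N, or if a joint passes its speed limit or range.

## Robot

A 6-joint arm with a two-finger parallel gripper is mounted at the origin on a cart in front of the work surface, level with it; the furniture and walls round the work are solid. World frame = base frame: x ahead of the robot, y to its left, z up, the work surface at z = 0. Lengths are in m, angles in rad, forces in N, time in s.
With the tool pointing down it reaches from about 0.375 to 0.9 m from the base axis. Payload 3.1 kg.
Tool frame: the origin (TCP) lies midway between the tips of the shut fingers; the grasp point (between the pads) lies 19 mm behind it; z points along the fingers, y is the line along which they close (so a half turn about z gives the same grasp; the last joint's range is limited). The gripper opens to 87 mm and grips with 3 to 60 N. Pads are 19 mm wide; open, the fingers measure 117 mm over their backs; the gripper's body (75 mm by 190 mm) begins 51 mm behind the grasp point.
Start: joints at [1.155, 0.527, 1.433, -0, 1.181, -0.178], TCP at [0.147, 0.608, 0.193] pointing down, gripper open.
Joint ranges: [-3.08, 3.08], [-0.75, 2.2], [0.22, 2.44], [-1.43, 4.57], [0, 2.65], [-2.85, 2.85]. Speed limits (rad/s): [2.79, 2.79, 3.14, 3.14, 3.14, 3.14].

## Interface

Orientations are given as a unit quaternion [x, y, z, w].
In Python, from rig import status, imaging, order gives the robot as it stands.
- The arm moves only by the tool arm_command, never from a script. Its argument "deltas" is one flat list of numbers, 5 for each row, row after row: the opening, from -1 (shut) to 1 (fully open), so that 0 is half open, then the shift along the tool's x, y, z in m, then the turn about the tool's z in rad. In form: [gripper, tx, ty, tz, roll, gripper, tx, ty, tz, roll, ...]. A call has 1 to 12 rows; each row shifts and turns the commanded pose from where the row before left it, along the tool's axes as they then stand; what a row does not reach is not made up. A row lasts 1/8 s, in which the tool goes at most 62.5 mm and 10.7 degrees, less where a joint would pass 70% of its speed; a pose out of reach is approached as far as the arm can. A call with a gripper value outside its range is refused whole. The fingers move at their own pace and stop on an object; "newtons" is the grip in N (left out, the last holds). Time passes only in rows, so rows that do not move let the fingers close. It gives the time, the measured TCP pose, the force, the opening and the grip force at its end, in the units of the state.
- status.get_obs(): the state, without advancing time (a new reading comes with each control period).
- imaging.camera(name): name is "side" or "top"; returns (picture, depth): 384x512x3 uint8, red, green, blue; 384x512 float32, m along the optical axis (not along the pixel's ray), 0 where there is no reading.
- imaging.camera_params(name): a dict with "intrinsics" (3x3 intrinsics, pixels), "camera_from_world" (4x4, takes a point from world to camera coordinates). Camera axes: x right, y up, looking along -z (the intrinsics and any distortion apply to the point x, -y, -z); pixel columns grow to the right and rows downward; lengths in m; the calibration is good to about 2 mm. A picture is of the moment at which its call begins. camera_params takes no time and is no camera call.
- order.hand_in(): hands the job in; it is judged then, once.
The state is a dict: "time": time; "q": joint angles; "joint_velocities": joint speeds; "joint_torque": joint torques, N m; "position": TCP position; "tool_rot": TCP orientation; "ft_force": force on the tool from outside, world axes, zero at the start; "moment": the same for the moment, N m; "grip_width": finger opening in m; "grip_force": force on a finger pad.
Only numpy, scipy, OpenCV 4.12 (cv2) and the standard library are available. Lean on these libraries where they do the work, as an engineer would, in place of code of your own. Each camera call takes 0.05 s, during which the arm holds its last target. There are 200 camera calls.

## Working session

There is one attempt and no reset: what is moved stays moved. The work goes in short steps, Python scripts to look and compute and a tool call to move; the robot and the scene stay as the last step left them, time stands still between calls to the robot, and variables do not carry over. Pictures are saved under pics/ and viewed, at most 14 in all, crops included, and the job is handed in when it is done.

Besides the shell and the picture viewer there is one more tool, called after ">>>" in YAML: its name, and indented under it one key for each argument. arm_command: Moves the arm, as the interface text tells. Its arguments: {"type":"object","properties":{"deltas":{"type":"array"},"newtons":{"type":"number"}},"required":["deltas"]}

```bash
mkdir -p pics; ls; cat > h.py <<'E'
import numpy as np, cv2
from rig import status, imaging, order
def save(n,f):
    im,d=imaging.camera(n); cv2.imwrite(f'pics/{f}.png',im[:,:,::-1]); np.save(f'pics/{f}.npy',d); return im,d
def world(n,d):
    p=imaging.camera_params(n);K=np.array(p['intrinsics']);T=np.linalg.inv(np.array(p['camera_from_world']))
    v,u=np.mgrid[:d.shape[0],:d.shape[1]]
    X=np.stack([(u-K[0,2])/K[0,0]*d,-(v-K[1,2])/K[1,1]*d,-d],-1)
    return X@T[:3,:3].T+T[:3,3]
E
python3 - <<'E'
from h import *
for n in('top','side'):
    save(n,n+'0'); p=imaging.camera_params(n); print(p)
print(status.get_obs())
E
```

```text
pics
{'intrinsics': array([[364.62641951,   0.        , 256.66366918],
       [  0.        , 364.62641951, 192.04782487],
       [  0.        ,   0.        ,   1.        ]]), 'camera_from_world': array([[-0.02561275, -0.99951984, -0.01743784, -0.00731195],
       [ 0.99539343, -0.02711139,  0.09196138, -0.5571718 ],
       [-0.09238999, -0.01500213,  0.99560988, -1.27546827],
       [ 0.        ,  0.        ,  0.        ,  1.        ]])}
{'intrinsics': array([[351.33579282,   0.        , 253.39386135],
       [  0.        , 351.33579282, 194.07827561],
       [  0.        ,   0.        ,   1.        ]]), 'camera_from_world': array([[ 0.91870829, -0.39493379,  0.0015431 , -0.48825176],
       [ 0.14589527,  0.34301214,  0.9279317 , -0.15963412],
       [-0.36700088, -0.85227341,  0.37274707, -0.89018452],
       [ 0.        ,  0.        ,  0.        ,  1.        ]])}
{'time': 0.1, 'q': array([ 1.15553701e+00,  5.28349970e-01,  1.43380230e+00,  1.29831839e-05,
        1.18142396e+00, -1.78482221e-01]), 'joint_velocities': array([ 0.00187547, -0.00252193, -0.00322308,  0.00058738, -0.00049704,
       -0.00052382]), 'joint_torque': array([-5.88732819e-04, -4.40985203e+01, -1.77151072e+01,  6.34984835e-02,
        5.33855672e-02, -3.00545150e-05]), 'position': array([0.14626114, 0.60688686, 0.19247489]), 'tool_rot': array([ 1.18114582e-01,  9.92999477e-01, -9.46648525e-04, -2.95867939e-04]), 'ft_force': array([-0.23599073,  0.51037893,  0.57430108]), 'moment': array([-0.04215709, -0.05349613,  0.00789817]), 'grip_force': 0.0, 'grip_width': 0.0868017987115611}
```

View pics/top0.png

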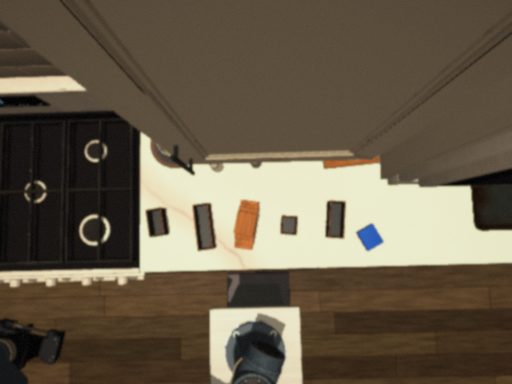

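View pics/side0.png

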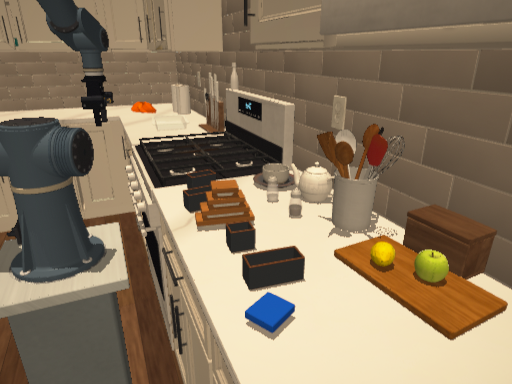

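```bash
python3 - <<'E'
from h import *
p=imaging.camera_params('top');M=np.linalg.inv(p['camera_from_world']);print('cam',M[:3,3])
im=cv2.imread('pics/top0.png');d=np.load('pics/top0.npy');W=world('top',d)
print('table z',np.median(W[240:260,260:330,2]))
c=im[150:275,130:400];cv2.imwrite('pics/crop0.png',cv2.resize(c,(0,0),fx=2.9,fy=2.9,interpolation=cv2.INTER_CUBIC))
for lo in(0.045,0.01):
  m=((W[:,:,2]>lo)&(W[:,:,2]<0.2)&(W[:,:,0]>0.3)&(W[:,:,0]<0.66)).astype(np.uint8)
  n,l,s,ce=cv2.connectedComponentsWithStats(m)
  for i in range(1,n):
    if s[i,4]>60:
        P=W[l==i]; r=cv2.minAreaRect(P[:,:2].astype(np.float32)*1000)
        print(lo,s[i],np.round(r[0],1),np.round(r[1],1),round(r[2],1),'z',np.round(np.percentile(P[:,2],[50,95]),4))
E
```

```text
cam [ 0.43657736 -0.04154888  1.32097959]
table z -0.000622839741429293
0.045 [327 201  19  38 213] [ 451.8 -293.6] [ 56.7 129.5] 85.2 z [0.0595 0.065 ]
0.045 [192 203  22  49 243] [438.7 168.7] [161.5  57.3] 6.3 z [0.0597 0.0641]
0.045 [233 204  26  42 835] [443.   18.1] [ 69.  139.8] 80.4 z [0.1244 0.1303]
0.045 [145 208  21  30 184] [458.1 334. ] [97.6 57.1] 8.0 z [0.0588 0.0637]
0.045 [281 216  17  20 104] [ 435.3 -130.9] [55.8 65.2] 87.9 z [0.0607 0.0655]
0.01 [323 161  56   8 265] [ 648.7 -362.6] [197.2  22.5] 90.0 z [0.0172 0.0216]
0.01 [209 165  13   8  81] [643.2 120.8] [19.  40.4] 9.5 z [0.058  0.0867]
0.01 [   0  167  135   99 3438] [490.7 663.5] [339.  485.1] 0.2 z [0.0315 0.0372]
0.01 [470 186  42  46 358] [ 453.1 -816.2] [201.  103.6] 40.3 z [0.0218 0.0268]
0.01 [233 200  26  51 986] [441.8  18.3] [ 69.  171.9] 80.3 z [0.0977 0.1301]
0.01 [325 201  21  38 439] [ 451.8 -293.5] [ 56.9 129.5] 85.2 z [0.0437 0.064 ]
0.01 [192 203  23  49 467] [438.7 168.7] [161.5  57.4] 6.1 z [0.0464 0.0632]
0.01 [145 208  24  30 359] [458.1 334. ] [97.7 57.3] 8.4 z [0.0463 0.0634]
0.01 [280 216  18  20 153] [ 435.9 -130.1] [55.9 65.9] 84.8 z [0.0586 0.0647]
0.01 [356 224  28  28 441] [ 386.9 -413.8] [76.3 67. ] 27.9 z [0.0309 0.0353]
```

View pics/crop0.png

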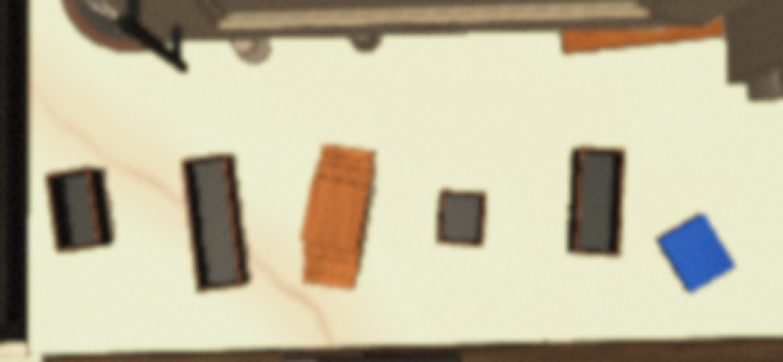

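```bash
cat >> h.py <<'E'
def layer(zt,d,im=None,tol=0.008):
    W=world('top',d); m=((abs(W[:,:,2]-zt)<tol)&(abs(W[:,:,0]-.443)<.13)&(abs(W[:,:,1]-.018)<.07)).astype(np.uint8)
    n,l,s,ce=cv2.connectedComponentsWithStats(m); i=1+np.argmax(s[1:,4]); P=W[l==i]
    r=cv2.minAreaRect(P[:,:2].astype(np.float32)*1000); print('layer',zt,s[i,4],np.round(r[0],1),np.round(r[1],1),round(r[2],1),'mean',P.mean(0).round(4)); return P
def to(x,y,z,hd):
    """remaining move: turn (rad, about tool z) first, then tool-frame shift with the new heading hd (deg, tool x)"""
    o=status.get_obs(); q=o['tool_rot']; p=o['position']
    th=2*np.degrees(np.arctan2(q[1],q[0])); turn=-np.radians((hd-th+180)%360-180)
    h=np.radians(hd); D=np.array([x,y])-p[:2]
    print('t',o['time'],'pos',p.round(4),'head',round(th%360,2),'turn',round(turn,3),'tx',round(D@[np.cos(h),np.sin(h)],4),'ty',round(D@[np.sin(h),-np.cos(h)],4),'tz',round(p[2]-z,4),'grip',o['grip_width'],o['grip_force'],'F',o['ft_force'].round(1),'tilt',np.round(q[2:],3))
E
python3 - <<'E'
from h import *
d=np.load('pics/top0.npy')
for z in(.128,.096,.064,.032): layer(z,d)
to(.443,.018,.25,170.4)
E
```

```text
layer 0.128 470 [444.8  18.3] [65.6 75.6] 77.5 mean [0.4447 0.0184 0.1271]
layer 0.096 97 [490.3   8.2] [65.1 17.2] 79.0 mean [0.4904 0.0067 0.0952]
layer 0.064 98 [382.5  26.5] [65.3 17.7] 80.3 mean [0.3825 0.0261 0.0626]
layer 0.032 80 [365.1  31.5] [65.3 15.4] 79.2 mean [0.3654 0.0319 0.0313]
t 0.1 pos [0.1463 0.6069 0.1925] head 166.43 turn -0.069 tx -0.3908 ty -0.5312 tz -0.0575 grip 0.0868017987115611 0.0 F [-0.2  0.5  0.6] tilt [-0.001 -0.   ]
```

>>> arm_command:
  deltas: [1, 0, 0, -0.05, -0.019, 1, -0.038, -0.046, 0, 0, 1, -0.038, -0.046, 0, 0, 1, -0.038, -0.046, 0, 0, 1, -0.038, -0.046, 0, 0, 1, -0.038, -0.046, 0, 0, 1, -0.038, -0.046, 0, 0, 1, -0.038, -0.046, 0, 0, 1, -0.038, -0.046, 0, 0, 1, -0.038, -0.046, 0, 0, 1, -0.038, -0.046, 0, 0, 1, -0.038, -0.046, 0, 0]

```text
time: 1.6
position: [0.4457, 0.0213, 0.2432]
tool_rot: [0.109, 0.994, 0.0, -0.0]
ft_force: [1.4, 0.0, -0.5]
grip_width: 0.0873
grip_force: 0.0
```

>>> arm_command:
  deltas: [1, 0, 0, 0, 0, 1, 0, 0, 0, 0]
  newtons: 25

```text
time: 1.85
position: [0.4444, 0.0235, 0.2428]
tool_rot: [0.109, 0.994, 0.0, -0.001]
ft_force: [0.2, -0.2, 0.6]
grip_width: 0.0871
grip_force: 0.0
```

```bash
python3 -c "
from h import *
to(.4448,.0183,.102,167.5)"
```

```text
t 1.85 pos [0.4444 0.0235 0.2428] head 167.46 turn -0.001 tx -0.0016 ty -0.005 tz 0.1408 grip 0.08710083819750636 0.0 F [ 0.2 -0.2  0.6] tilt [ 0.    -0.001]
```

>>> arm_command:
  deltas: [1, -0.001, -0.005, 0.05, 0, 1, 0, 0, 0.05, 0, 1, 0, 0, 0.03, 0, 1, 0, 0, 0.01, 0, 1, 0, 0, 0, 0, -1, 0, 0, 0, 0, -1, 0, 0, 0, 0, -1, 0, 0, 0, 0, -1, 0, 0, 0, 0, -1, 0, 0, 0, 0]

```text
time: 3.1
position: [0.4453, 0.018, 0.1034]
tool_rot: [0.109, 0.994, -0.0, 0.0]
ft_force: [-0.5, -0.8, 0.1]
grip_width: 0.0445
grip_force: 0.0
```

```bash
python3 -c "
from h import *
to(.4448,.0183,.22,167.5)"
```

```text
t 3.1 pos [0.4453 0.018  0.1034] head 167.51 turn 0.0 tx 0.0005 ty 0.0002 tz -0.1166 grip 0.04446307310418103 0.0 F [-0.5 -0.8  0.1] tilt [-0.  0.]
```

```bash
python3 -c "
from h import *
im,d=save('side','s1'); cv2.imwrite('pics/s1c.png',cv2.resize(im[120:300,130:350,::-1],(0,0),fx=3,fy=3,interpolation=2))
o=status.get_obs();print(o['grip_width'],o['grip_force'])"
```

```text
0.04085187838700894 0.0
```

View pics/s1c.png

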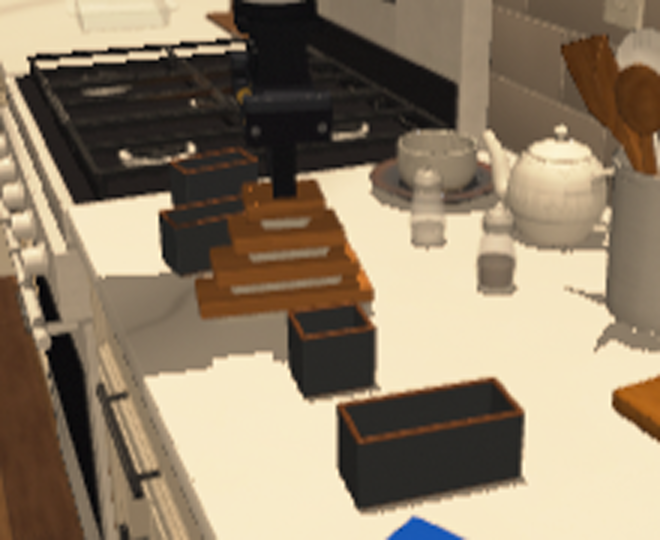

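```bash
python3 -c "
from h import *
d=np.load('pics/s1.npy');W=world('side',d)
for r in range(166,206,2): print(r,W[r,225].round(3),W[r,217].round(3), W[r,230].round(3))
im,d=save('top','t1');cv2.imwrite('pics/t1c.png',cv2.resize(im[170:280,190:300,::-1],(0,0),fx=5,fy=5,interpolation=2))
print(status.get_obs()['grip_width'])"
```

```text
166 [ 0.422 -0.066  0.209] [ 0.402 -0.062  0.21 ] [ 0.435 -0.069  0.208]
168 [ 0.422 -0.067  0.203] [ 0.402 -0.064  0.205] [ 0.436 -0.067  0.202]
170 [ 0.438 -0.018  0.181] [0.551 0.425 0.035] [0.608 0.425 0.028]
172 [ 0.437 -0.02   0.176] [0.551 0.425 0.026] [ 0.633  0.497 -0.006]
174 [ 0.437 -0.019  0.17 ] [ 0.57   0.487 -0.004] [ 0.624  0.472 -0.007]
176 [ 0.439 -0.015  0.163] [ 0.564  0.468 -0.006] [ 0.615  0.448 -0.007]
178 [ 0.439 -0.015  0.157] [ 0.554  0.438 -0.004] [ 0.606  0.423 -0.007]
180 [ 0.439 -0.012  0.15 ] [0.541 0.397 0.002] [0.474 0.045 0.126]
182 [ 0.439 -0.012  0.144] [0.432 0.04  0.128] [0.467 0.026 0.127]
184 [ 0.439 -0.011  0.138] [0.427 0.026 0.127] [0.462 0.01  0.127]
186 [0.443 0.002 0.127] [0.422 0.01  0.127] [ 0.455 -0.008  0.128]
188 [ 0.438 -0.014  0.127] [ 0.417 -0.006  0.127] [ 0.452 -0.017  0.126]
190 [ 0.438 -0.012  0.12 ] [ 0.416 -0.008  0.122] [ 0.452 -0.016  0.12 ]
192 [ 0.437 -0.015  0.115] [ 0.415 -0.009  0.117] [ 0.453 -0.013  0.112]
194 [0.443 0.004 0.101] [0.42  0.008 0.103] [0.457 0.    0.1  ]
196 [0.443 0.003 0.095] [0.421 0.01  0.096] [ 0.456 -0.004  0.096]
198 [ 0.438 -0.011  0.095] [ 0.416 -0.006  0.097] [ 0.451 -0.017  0.095]
200 [ 0.438 -0.012  0.089] [ 0.415 -0.009  0.092] [ 0.451 -0.017  0.089]
202 [ 0.437 -0.012  0.083] [ 0.414 -0.01   0.086] [ 0.45  -0.019  0.084]
204 [ 0.441 -0.001  0.072] [ 0.414 -0.01   0.08 ] [ 0.455 -0.003  0.07 ]
0.03698604261573947
```

View pics/t1c.png

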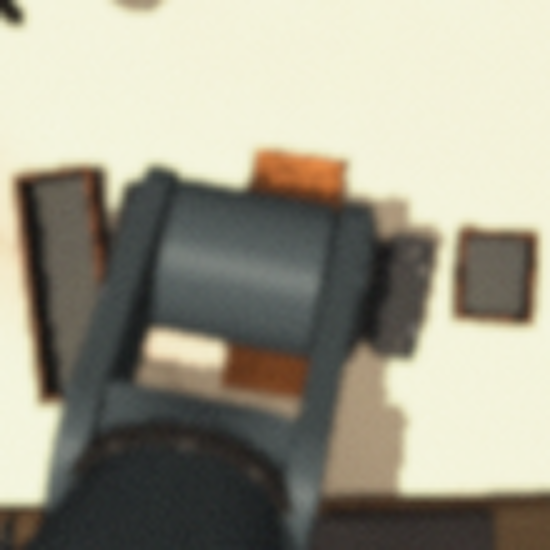

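>>> arm_command:
  deltas: [1, 0, 0, -0.01, 0, 1, 0, 0, 0, 0, 1, 0, 0, 0, 0, 1, 0, 0, 0, 0, 1, 0, 0, 0, 0, 1, 0, 0, 0, 0, 1, 0, 0, 0, 0, 1, 0, 0, 0, 0]

```text
time: 4.2
position: [0.4453, 0.0181, 0.1133]
tool_rot: [0.109, 0.994, 0.0, -0.0]
ft_force: [-1.0, -0.7, 0.5]
grip_width: 0.0866
grip_force: 0.0
```

```bash
python3 -c "
from h import *
im,d=save('side','s2');W=world('side',d)
for c in (219,222,225,228):
  for r in range(176,200,2): print(c,r,W[r,c].round(3))
cv2.imwrite('pics/s2c.png',cv2.resize(im[130:230,170:290,::-1],(0,0),fx=5,fy=5,interpolation=2))
to(.4448,.0183,.071,167.5)"
```

```text
219 176 [ 0.571  0.462 -0.006]
219 178 [ 0.562  0.436 -0.005]
219 180 [ 0.552  0.404 -0.002]
219 182 [0.438 0.04  0.127]
219 184 [0.431 0.02  0.128]
219 186 [0.426 0.004 0.128]
219 188 [ 0.422 -0.009  0.127]
219 190 [ 0.42  -0.013  0.123]
219 192 [ 0.421 -0.011  0.116]
219 194 [0.425 0.005 0.104]
219 196 [0.427 0.009 0.095]
219 198 [ 0.422 -0.007  0.096]
222 176 [ 0.424 -0.032  0.17 ]
222 178 [ 0.425 -0.031  0.164]
222 180 [ 0.424 -0.031  0.158]
222 182 [ 0.424 -0.032  0.153]
222 184 [ 0.424 -0.031  0.147]
222 186 [0.434 0.001 0.128]
222 188 [ 0.431 -0.009  0.126]
222 190 [ 0.429 -0.013  0.122]
222 192 [ 0.429 -0.012  0.115]
222 194 [0.434 0.003 0.103]
222 196 [0.435 0.007 0.095]
222 198 [ 0.43  -0.007  0.095]
225 176 [ 0.431 -0.039  0.171]
225 178 [ 0.433 -0.033  0.164]
225 180 [ 0.433 -0.031  0.157]
225 182 [ 0.432 -0.033  0.152]
225 184 [ 0.432 -0.034  0.147]
225 186 [ 0.442 -0.003  0.128]
225 188 [ 0.438 -0.013  0.126]
225 190 [ 0.437 -0.017  0.122]
225 192 [ 0.438 -0.013  0.114]
225 194 [0.443 0.001 0.102]
225 196 [0.443 0.002 0.096]
225 198 [ 0.438 -0.011  0.095]
228 176 [ 0.44  -0.038  0.17 ]
228 178 [ 0.441 -0.034  0.163]
228 180 [ 0.441 -0.034  0.157]
228 182 [ 0.44  -0.037  0.152]
228 184 [ 0.44  -0.036  0.146]
228 186 [ 0.45  -0.005  0.128]
228 188 [ 0.446 -0.016  0.126]
228 190 [ 0.447 -0.014  0.12 ]
228 192 [ 0.446 -0.017  0.115]
228 194 [ 0.45  -0.003  0.103]
228 196 [ 0.45  -0.004  0.097]
228 198 [ 0.445 -0.017  0.096]
t 4.25 pos [0.4453 0.0181 0.1133] head 167.52 turn 0.0 tx 0.0005 ty 0.0001 tz 0.0423 grip 0.08697327856501982 0.0 F [ 0.1 -0.3 -0.1] tilt [-0. -0.]
```

View pics/s2c.png

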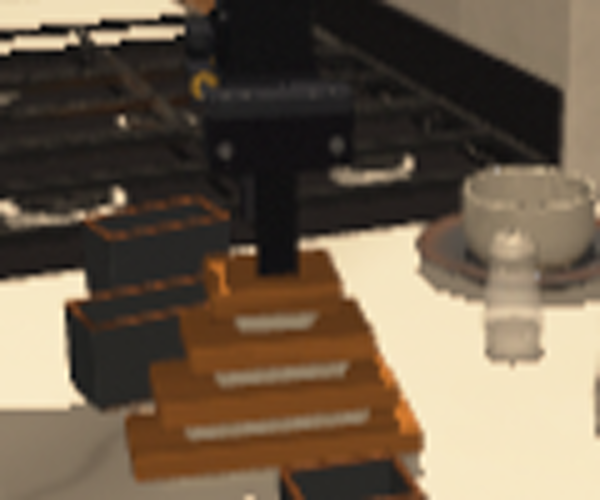

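>>> arm_command:
  deltas: [1, 0, 0, 0.015, 0, 1, 0, 0, 0.015, 0, 1, 0, 0, 0.011, 0, 1, 0, 0, 0, 0, -1, 0, 0, 0, 0, -1, 0, 0, 0, 0, -1, 0, 0, 0, 0, -1, 0, 0, 0, 0, -1, 0, 0, 0, 0]

```text
time: 5.38
position: [0.4456, 0.0182, 0.0727]
tool_rot: [0.109, 0.994, 0.0, 0.0]
ft_force: [-0.1, 1.3, 4.6]
grip_width: 0.0657
grip_force: 25.0
```

>>> arm_command:
  deltas: [-1, 0, 0, -0.02, 0, -1, 0, 0, -0.03, 0, -1, 0, 0, 0, -0.08, -1, 0, 0, 0, -0.077, -1, 0, 0, 0, 0]

```text
time: 6.0
position: [0.4449, 0.0181, 0.1222]
tool_rot: [0.031, 1.0, -0.0, -0.0]
ft_force: [0.3, -1.1, -0.8]
grip_width: 0.0656
grip_force: 25.0
```

```bash
python3 -c "
from h import *
to(.4355,-.1305,.0247,176.5)"
```

```text
t 6.0 pos [0.4449 0.0181 0.1222] head 176.48 turn -0.0 tx 0.0003 ty -0.1489 tz 0.0975 grip 0.06556315955654811 24.98165962519124 F [ 0.3 -1.1 -0.8] tilt [-0. -0.]
```

>>> arm_command:
  deltas: [-1, 0, -0.04, 0, 0, -1, 0, -0.04, 0, 0, -1, 0, -0.04, 0, 0, -1, 0, -0.029, 0, 0, -1, 0, 0, 0.03, 0, -1, 0, 0, 0.02, 0, -1, 0, 0, 0, 0, -1, 0, 0, 0, 0]

```text
time: 7.0
position: [0.4365, -0.1307, 0.0726]
tool_rot: [0.031, 1.0, -0.0, 0.0]
ft_force: [-0.1, -0.2, -0.2]
grip_width: 0.0655
grip_force: 25.0
```

```bash
python3 -c "
from h import *
to(.4355,-.1305,.0247,176.5)
im,d=save('side','s3');W=world('side',d)
cv2.imwrite('pics/s3c.png',cv2.resize(im[170:290,180:320,::-1],(0,0),fx=5,fy=5,interpolation=2))"
```

```text
t 7.0 pos [ 0.4365 -0.1307  0.0726] head 176.5 turn -0.0 tx 0.001 ty 0.0002 tz 0.0479 grip 0.06552872931688275 24.982276473892853 F [-0.1 -0.2 -0.2] tilt [-0.  0.]
```

View pics/s3c.png

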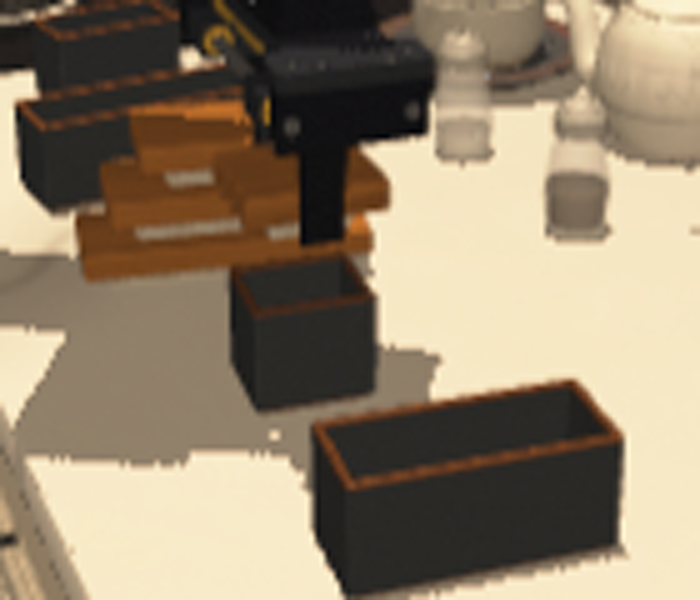

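```bash
python3 -c "
from h import *
d=np.load('pics/s3.npy');W=world('side',d);im=cv2.imread('pics/s3.png')
# lid board pts: above z .107.. and y<-0.09
m=(W[...,2]>.107)&(W[...,2]<.135)&(W[...,0]>.37)&(W[...,0]<.5)&(W[...,1]<-.11)&(W[...,1]>-.2)&(im[...,2]>im[...,0]*1.6)
P=W[m];print(m.sum(),P.min(0),P.max(0)); 
f=P[P[:,2]<.122]; print(np.sort(f[:,0])[[0,3,-4,-1]].round(4), np.polyfit(f[:,0],f[:,1],1), np.polyval(np.polyfit(f[:,0],f[:,1],1),.4365))
m=(W[...,2]>.058)&(W[...,2]<.068)&(W[...,0]>.37)&(W[...,0]<.5)&(W[...,1]<-.08)&(W[...,1]>-.2)
r=cv2.minAreaRect(W[m][:,:2].astype(np.float32)*1000);print(r)
"
```

```text
305 [ 0.39648853 -0.17571526  0.10851647] [ 0.47402501 -0.11039478  0.13378693]
[0.3966 0.3976 0.4676 0.4697] [-0.26311655 -0.04685175] -0.16170212640603074
((436.6623840332031, -131.28598022460938), (59.14512252807617, 66.67049407958984), 83.34693908691406)
```

>>> arm_command:
  deltas: [-1, -0.0005, 0, 0, 0.026, -1, 0, 0, 0.02, 0, -1, 0, 0, 0.015, 0, -1, 0, 0, 0.008, 0, -1, 0, 0, 0.004, 0, -1, 0, 0, 0, 0]

```text
time: 7.8
position: [0.4368, -0.1307, 0.0255]
tool_rot: [0.043, 0.999, -0.0, 0.0]
ft_force: [0.6, 0.3, -2.0]
grip_width: 0.0656
grip_force: 25.0
```

>>> arm_command:
  deltas: [-1, 0, 0, 0.001, 0, -1, 0, 0, 0, 0, 1, 0, 0, 0, 0, 1, 0, 0, 0, 0, 1, 0, 0, 0, 0, 1, 0, 0, -0.05, 0, 1, 0, 0, -0.05, 0, 1, 0, 0, -0.05, 0, 1, 0, 0.06, -0.03, 0, 1, 0, 0.06, 0, 0, 1, 0, 0, 0, 0]

```text
time: 9.18
position: [0.4458, -0.0115, 0.2026]
tool_rot: [0.04, 0.999, 0.0, -0.0]
ft_force: [0.5, -0.8, -1.0]
grip_width: 0.0871
grip_force: 0.0
```

```bash
python3 -c "
from h import *
im,d=save('side','s4')
im,d=save('top','t4')
cv2.imwrite('pics/t4c.png',cv2.resize(im[150:275,130:400,::-1],(0,0),fx=2.9,fy=2.9,interpolation=2))
W=world('top',d)
def rect(lo,hi,x,y,n=0.12):
    m=((W[...,2]>lo)&(W[...,2]<hi)&(abs(W[...,0]-x)<n)&(abs(W[...,1]-y)<.06))
    P=W[m]; print(len(P),cv2.minAreaRect(P[:,:2].astype(np.float32)*1000),np.median(P[:,2]))
rect(.07,.09,.4355,-.1305)
layer(.096,d);layer(.064,d)
"
```

```text
246 ((435.4394836425781, -145.79615783691406), (37.239227294921875, 74.83531951904297), 84.4603271484375) 0.07906167670199504
layer 0.096 13 [397.4  40. ] [34.2  3.8] 79.1 mean [0.3976 0.0418 0.0938]
layer 0.064 95 [382.5  26.7] [64.8 17.6] 80.1 mean [0.3825 0.0268 0.0635]
```

View pics/t4c.png

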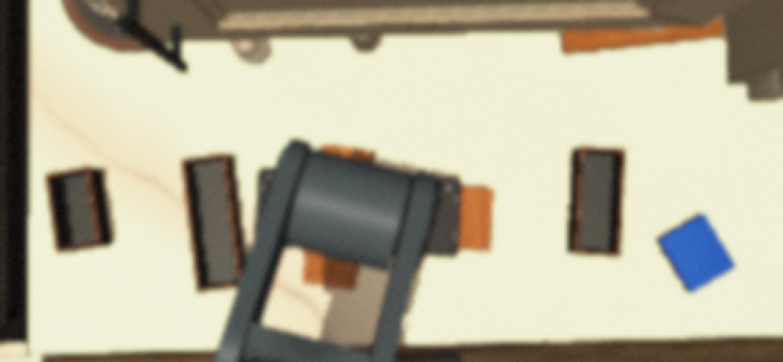

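>>> arm_command:
  deltas: [1, 0, 0.055, 0, 0, 1, 0, 0.055, 0, 0, 1, 0, 0.055, 0, 0, 1, 0, 0.055, 0, 0, 1, 0, 0.03, 0, 0]

```text
time: 9.9
position: [0.4693, 0.2345, 0.2017]
tool_rot: [0.044, 0.999, -0.0, -0.0]
ft_force: [0.4, -1.7, -0.0]
grip_width: 0.0874
grip_force: 0.0
```

```bash
python3 -c "
from h import *
im,d=save('top','t5')
layer(.096,d);layer(.064,d)
W=world('top',d)
P=W[(W[...,2]>.07)&(W[...,2]<.09)&(abs(W[...,0]-.4355)<.06)&(abs(W[...,1]+.1305)<.06)]
print(cv2.minAreaRect(P[:,:2].astype(np.float32)*1000),np.median(P[:,2]))
to(.4355,.018,.041,170)
"
```

```text
layer 0.096 628 [446.1  16.6] [ 66.2 107.5] 80.0 mean [0.4456 0.0163 0.0953]
layer 0.064 99 [382.4  26.4] [65.2 17.4] 80.3 mean [0.3826 0.026  0.0629]
((436.73895263671875, -131.26438903808594), (64.81584167480469, 74.60836791992188), 87.885498046875) 0.07923681238833824
t 9.95 pos [0.4699 0.2372 0.2018] head 175.03 turn 0.088 tx -0.0042 ty -0.2218 tz 0.1608 grip 0.0870679672987518 0.0 F [1.8 1.3 0.2] tilt [0.001 0.   ]
```

>>> arm_command:
  deltas: [1, 0, 0, 0, 0.088, 1, -0.003, -0.055, 0, 0, 1, -0.004, -0.055, 0, 0, 1, -0.004, -0.055, 0, 0, 1, -0.004, -0.0565, 0, 0, 1, 0, 0, 0.05, 0, 1, 0, 0, 0, 0, 1, 0, 0, 0, 0]

```text
time: 10.95
position: [0.445, 0.0125, 0.1528]
tool_rot: [0.088, 0.996, -0.0, -0.0]
ft_force: [0.6, 0.4, 0.7]
grip_width: 0.0872
grip_force: 0.0
```

```bash
python3 -c "
from h import *
to(.446,.0165,.0407,170)
"
```

```text
t 10.95 pos [0.445  0.0125 0.1528] head 169.94 turn -0.001 tx -0.0003 ty 0.0041 tz 0.1121 grip 0.08720225403074197 0.0 F [0.6 0.4 0.7] tilt [-0. -0.]
```

>>> arm_command:
  deltas: [1, 0, 0.004, 0.04, 0, 1, 0, 0, 0.04, 0, 1, 0, 0, 0.025, 0, 1, 0, 0, 0.007, 0, 1, 0, 0, 0, 0, -1, 0, 0, 0, 0, -1, 0, 0, 0, 0, -1, 0, 0, 0, 0, -1, 0, 0, 0, 0, -1, 0, 0, 0, 0]

```text
time: 12.2
position: [0.4458, 0.0171, 0.0409]
tool_rot: [0.087, 0.996, -0.0, 0.001]
ft_force: [-0.6, 1.0, 6.6]
grip_width: 0.066
grip_force: 25.0
```

>>> arm_command:
  deltas: [-1, 0, 0, -0.02, 0, -1, 0, 0, -0.03, 0, -1, 0, 0, -0.03, -0.1, -1, 0, 0, 0, -0.1, -1, 0, 0, 0, -0.114, -1, 0, 0, 0, 0]

```text
time: 12.95
position: [0.445, 0.0171, 0.1202]
tool_rot: [-0.069, 0.998, 0.0, -0.0]
ft_force: [0.1, 0.4, -1.7]
grip_width: 0.0658
grip_force: 25.0
```

```bash
python3 -c "
from h import *
to(.458,.334,.0247,188)
"
```

```text
t 12.95 pos [0.445  0.0171 0.1202] head 187.9 turn -0.002 tx -0.057 ty 0.312 tz 0.0955 grip 0.06578333274365508 24.989056144841015 F [ 0.1  0.4 -1.7] tilt [ 0. -0.]
```

>>> arm_command:
  deltas: [-1, -0.008, 0.045, 0, 0, -1, -0.008, 0.045, 0, 0, -1, -0.008, 0.045, 0, 0, -1, -0.008, 0.045, 0, 0, -1, -0.008, 0.045, 0, 0, -1, -0.008, 0.045, 0, 0, -1, -0.009, 0.042, 0, 0, -1, 0, 0, 0.04, 0, -1, 0, 0, 0, 0, -1, 0, 0, 0, 0]

```text
time: 14.2
position: [0.4585, 0.3335, 0.0805]
tool_rot: [-0.069, 0.998, -0.0, -0.0]
ft_force: [0.1, 0.1, -0.8]
grip_width: 0.0656
grip_force: 25.0
```

```bash
python3 -c "
from h import *
to(.458,.334,.0247,188)
im,d=save('top','t6')
layer(.064,d);layer(.032,d)
W=world('top',d)
P=W[(W[...,2]>.055)&(W[...,2]<.075)&(abs(W[...,0]-.4387)<.1)&(abs(W[...,1]-.1687)<.06)]
print(cv2.minAreaRect(P[:,:2].astype(np.float32)*1000),np.median(P[:,2]))
"
```

```text
t 14.2 pos [0.4585 0.3335 0.0805] head 187.89 turn -0.002 tx 0.0005 ty 0.0005 tz 0.0558 grip 0.06557254954366108 24.9896089034155 F [ 0.1  0.1 -0.8] tilt [-0. -0.]
layer 0.064 774 [442.8  16.6] [ 66.2 139.6] 80.7 mean [0.4422 0.0164 0.0631]
layer 0.032 82 [365.   31.5] [65.3 15.6] 79.3 mean [0.3652 0.0312 0.0312]
((438.5848388671875, 168.39102172851562), (161.65695190429688, 56.72010040283203), 5.77019739151001) 0.060240461605845175
```

>>> arm_command:
  deltas: [-1, 0, 0, 0.03, 0, -1, 0, 0, 0.015, 0, -1, 0, 0, 0.007, 0, -1, 0, 0, 0.004, 0, -1, 0, 0, 0, 0]

```text
time: 14.88
position: [0.4592, 0.3342, 0.025]
tool_rot: [-0.069, 0.998, 0.0, 0.001]
ft_force: [-0.0, 0.5, -0.7]
grip_width: 0.0656
grip_force: 25.0
```

>>> arm_command:
  deltas: [1, 0, 0, 0, 0, 1, 0, 0, 0, 0, 1, 0, 0, 0, 0, 1, 0, 0, -0.05, 0, 1, 0, 0, -0.05, 0, 1, 0, 0, 0, 0.1, 1, 0, 0, 0, 0.1, 1, 0, 0, 0, 0.104, 1, 0, 0, 0, 0]

```text
time: 16.0
position: [0.4584, 0.3339, 0.1243]
tool_rot: [0.082, 0.997, -0.0, -0.0]
ft_force: [0.5, -0.1, 0.8]
grip_width: 0.0872
grip_force: 0.0
```

```bash
python3 -c "
from h import *
to(.4425,.0166,.0087,170.6)
"
```

```text
t 16.0 pos [0.4584 0.3339 0.1243] head 170.63 turn 0.001 tx -0.0361 ty -0.3156 tz 0.1156 grip 0.0871842936798738 0.0 F [ 0.5 -0.1  0.8] tilt [-0. -0.]
```

>>> arm_command:
  deltas: [1, -0.006, -0.052, 0, 0, 1, -0.006, -0.053, 0, 0, 1, -0.006, -0.053, 0, 0, 1, -0.006, -0.053, 0, 0, 1, -0.006, -0.053, 0, 0, 1, -0.006, -0.052, 0, 0, 1, 0, 0, 0.03, 0, 1, 0, 0, 0, 0, 1, 0, 0, 0, 0]

```text
time: 17.12
position: [0.4423, 0.0167, 0.0947]
tool_rot: [0.082, 0.997, 0.0, 0.0]
ft_force: [-0.1, 1.4, -0.2]
grip_width: 0.0867
grip_force: 0.0
```

```bash
python3 -c "
from h import *
to(.4425,.0166,.0087,170.6)
im,d=save('top','t7')
W=world('top',d)
P=W[(W[...,2]>.07)&(W[...,2]<.09)&(abs(W[...,0]-.458)<.1)&(abs(W[...,1]-.334)<.06)]
print(cv2.minAreaRect(P[:,:2].astype(np.float32)*1000),np.median(P[:,2]))
"
```

```text
t 17.125 pos [0.4423 0.0167 0.0947] head 170.65 turn 0.001 tx -0.0002 ty -0.0001 tz 0.086 grip 0.08666200622816841 0.0 F [-0.1  1.4 -0.2] tilt [0. 0.]
((459.01898193359375, 332.93853759765625), (107.60970306396484, 67.04335021972656), 7.885325908660889) 0.07905945762640654
```

>>> arm_command:
  deltas: [1, 0, 0, 0.04, 0, 1, 0, 0, 0.03, 0, 1, 0, 0, 0.012, 0, 1, 0, 0, 0.004, 0, 1, 0, 0, 0, 0, -1, 0, 0, 0, 0, -1, 0, 0, 0, 0, -1, 0, 0, 0, 0, -1, 0, 0, 0, 0, -1, 0, 0, 0, 0]

```text
time: 18.42
position: [0.4425, 0.0163, 0.0087]
tool_rot: [0.082, 0.997, -0.0, 0.0]
ft_force: [-0.6, 0.9, 6.0]
grip_width: 0.0656
grip_force: 25.0
```

>>> arm_command:
  deltas: [-1, 0, 0, -0.02, 0, -1, 0, 0, -0.03, 0, -1, 0, 0, -0.04, -0.08, -1, 0, 0, -0.01, 0, -1, 0, 0, 0, 0]

```text
time: 19.05
position: [0.4422, 0.0163, 0.1083]
tool_rot: [0.043, 0.999, -0.0, 0.0]
ft_force: [0.4, -0.0, -1.8]
grip_width: 0.0662
grip_force: 25.0
```

```bash
python3 -c "
from h import *
to(.4518,-.2936,.0247,175.2)
"
```

```text
t 19.05 pos [0.4422 0.0163 0.1083] head 175.09 turn -0.002 tx -0.0355 ty -0.308 tz 0.0836 grip 0.06620339631064877 24.999713078141212 F [ 0.4 -0.  -1.8] tilt [-0.  0.]
```

>>> arm_command:
  deltas: [-1, -0.006, -0.051, 0, 0, -1, -0.006, -0.051, 0, 0, -1, -0.006, -0.051, 0, 0, -1, -0.006, -0.052, 0, 0, -1, -0.006, -0.052, 0, 0, -1, -0.0055, -0.051, 0, 0, -1, 0, 0, 0.03, 0, -1, 0, 0, 0, 0, -1, 0, 0, 0, 0]

```text
time: 20.18
position: [0.4508, -0.2924, 0.0774]
tool_rot: [0.042, 0.999, 0.001, -0.001]
ft_force: [-1.4, -0.4, -0.8]
grip_width: 0.0658
grip_force: 25.0
```

```bash
python3 -c "
from h import *
to(.4518,-.2936,.0247,175.2)
im,d=save('top','t8')
layer(.032,d)
"
```

```text
t 20.175 pos [ 0.4508 -0.2924  0.0774] head 175.16 turn -0.001 tx -0.0011 ty -0.0011 tz 0.0527 grip 0.06582557113844349 24.99972078949213 F [-1.4 -0.4 -0.8] tilt [ 0.001 -0.001]
layer 0.032 899 [442.   18.3] [ 65.9 171.4] 80.4 mean [0.4416 0.0182 0.0312]
```

>>> arm_command:
  deltas: [-1, -0.001, -0.001, 0.025, 0, -1, 0, 0, 0.015, 0, -1, 0, 0, 0.008, 0, -1, 0, 0, 0.005, 0, -1, 0, 0, 0, 0, 1, 0, 0, 0, 0, 1, 0, 0, 0, 0, 1, 0, 0, 0, 0, 1, 0, 0, -0.05, 0, 1, 0, 0, -0.05, 0, 1, 0, 0, 0, 0.084, 1, 0, 0, 0, 0]

```text
time: 21.72
position: [0.4525, -0.2947, 0.1261]
tool_rot: [0.084, 0.996, -0.0, 0.0]
ft_force: [0.8, 0.1, -0.4]
grip_width: 0.0868
grip_force: 0.0
```

```bash
python3 -c "
from h import *
to(.442,.0183,-.023,170.4)
"
```

```text
t 21.725 pos [ 0.4525 -0.2947  0.1261] head 170.38 turn -0.0 tx 0.0626 ty 0.3069 tz 0.1491 grip 0.08676242265267702 0.0 F [ 0.8  0.1 -0.4] tilt [-0.  0.]
```

>>> arm_command:
  deltas: [1, 0.01, 0.051, 0, 0, 1, 0.01, 0.051, 0, 0, 1, 0.01, 0.051, 0, 0, 1, 0.01, 0.051, 0, 0, 1, 0.011, 0.051, 0, 0, 1, 0.011, 0.052, 0, 0, 1, 0, 0, 0.05, 0, 1, 0, 0, 0.02, 0, 1, 0, 0, 0, 0]

```text
time: 22.85
position: [0.4409, 0.019, 0.0536]
tool_rot: [0.084, 0.997, 0.0, -0.003]
ft_force: [0.7, -0.1, -0.6]
grip_width: 0.0872
grip_force: 0.0
```

```bash
python3 -c "
from h import *
to(.442,.0183,-.023,170.4)
im,d=save('top','t9')
W=world('top',d)
P=W[(W[...,2]>.07)&(W[...,2]<.09)&(abs(W[...,0]-.4518)<.1)&(abs(W[...,1]+.2936)<.06)]
print(cv2.minAreaRect(P[:,:2].astype(np.float32)*1000),np.median(P[:,2]))
"
```

```text
t 22.85 pos [0.4409 0.019  0.0536] head 170.42 turn 0.0 tx -0.0012 ty -0.0005 tz 0.0766 grip 0.08718150106530358 0.0 F [ 0.7 -0.1 -0.6] tilt [ 0.    -0.003]
((453.1087646484375, -295.2937927246094), (67.44554138183594, 139.474853515625), 84.8806381225586) 0.07924378152392442
```

>>> arm_command:
  deltas: [1, 0, 0, 0.04, 0, 1, 0, 0, 0.02, 0, 1, 0, 0, 0.012, 0, 1, 0, 0, 0.003, 0, 1, 0, 0, 0, 0, -1, 0, 0, 0, 0, -1, 0, 0, 0, 0, -1, 0, 0, 0, 0, -1, 0, 0, 0, 0, -1, 0, 0, 0, 0]

```text
time: 24.15
position: [0.4431, 0.0184, -0.0194]
tool_rot: [0.084, 0.996, -0.0, 0.0]
ft_force: [-0.1, 1.9, 4.7]
grip_width: 0.0656
grip_force: 25.0
```

>>> arm_command:
  deltas: [-1, 0, 0, -0.02, 0, -1, 0, 0, -0.03, 0, -1, 0, 0, -0.04, -0.138, -1, 0, 0, -0.02, -0.138, -1, 0, 0, 0, 0, -1, 0, 0, 0, 0]

```text
time: 24.9
position: [0.442, 0.0185, 0.0895]
tool_rot: [-0.053, 0.999, 0.0, -0.001]
ft_force: [-0.2, 1.0, -1.2]
grip_width: 0.0656
grip_force: 25.0
```

```bash
python3 -c "
from h import *
to(.4386,.1685,.0247,186.2)
"
```

```text
t 24.9 pos [0.442  0.0185 0.0895] head 186.03 turn -0.003 tx -0.0128 ty 0.1495 tz 0.0648 grip 0.06562548650568045 24.999092761427164 F [-0.2  1.  -1.2] tilt [ 0.    -0.001]
```

>>> arm_command:
  deltas: [-1, -0.004, 0.05, 0, 0, -1, -0.005, 0.05, 0, 0, -1, -0.0045, 0.0495, 0, 0, -1, 0, 0, 0.02, 0, -1, 0, 0, 0, 0, -1, 0, 0, 0, 0]

```text
time: 25.65
position: [0.4398, 0.168, 0.0697]
tool_rot: [-0.053, 0.999, -0.0, -0.001]
ft_force: [0.3, -0.5, -0.9]
grip_width: 0.0656
grip_force: 25.0
```

```bash
python3 -c "
from h import *
to(.4394,.1685,.0286,186.2)
"
```

```text
t 25.65 pos [0.4398 0.168  0.0697] head 186.06 turn -0.002 tx 0.0004 ty 0.0005 tz 0.0411 grip 0.06560289378555519 24.999069152399898 F [ 0.3 -0.5 -0.9] tilt [-0.    -0.001]
```

>>> arm_command:
  deltas: [-1, 0, 0, 0.02, 0, -1, 0, 0, 0.012, 0, -1, 0, 0, 0.006, 0, -1, 0, 0, 0.003, 0, -1, 0, 0, 0, 0]

```text
time: 26.28
position: [0.4404, 0.1684, 0.0294]
tool_rot: [-0.053, 0.999, -0.0, 0.0]
ft_force: [0.7, 0.8, -0.8]
grip_width: 0.0659
grip_force: 25.0
```

>>> arm_command:
  deltas: [1, 0, 0, 0, 0, 1, 0, 0, 0, 0, 1, 0, 0, 0, 0, 1, 0, 0, -0.05, 0, 1, 0, 0, -0.05, 0, 1, 0, 0, -0.03, 0, 1, 0, -0.055, 0, 0, 1, 0, -0.055, 0, 0, 1, 0, -0.055, 0, 0, 1, 0, -0.035, 0, 0, 1, 0, 0, 0, 0, 1, 0, 0, 0, 0]

```text
time: 27.78
position: [0.461, -0.0298, 0.1592]
tool_rot: [-0.053, 0.999, 0.0, -0.0]
ft_force: [-0.1, 0.5, -0.5]
grip_width: 0.087
grip_force: 0.0
```

```bash
python3 -c "
from h import *
im,d=save('top','t10'); a=im[150:275,130:400,::-1]
W=world('top',d)
for x,y in((.4386,.1685),(.458,.334),(.4355,-.1305),(.4518,-.2936)):
  P=W[(W[...,2]>.07)&(W[...,2]<.09)&(abs(W[...,0]-x)<.1)&(abs(W[...,1]-y)<.06)]
  print(np.round(np.r_[cv2.minAreaRect(P[:,:2].astype(np.float32)*1000)[0],cv2.minAreaRect(P[:,:2].astype(np.float32)*1000)[1]],1),np.median(P[:,2]), np.linalg.lstsq(np.c_[P[:,:2],np.ones(len(P))],P[:,2],rcond=None)[0][:2].round(3))
im,d=save('side','s10'); b=cv2.resize(im[110:310,120:390,::-1],(0,0),fx=2.9,fy=2.9,interpolation=2)
cv2.imwrite('pics/f.png',b)
"
```

```text
[439.7 167.6 172.2  66.9] 0.07911459445201896 [0.    0.004]
[459.  333.1 107.5  66.6] 0.07885544565094604 [0.004 0.009]
[ 435.1 -132.9   61.7   71.3] 0.07914467155381677 [0.019 0.009]
[ 452.9 -295.7   67.9  139.5] 0.07927701319447689 [-0.001 -0.008]
```

View pics/f.png

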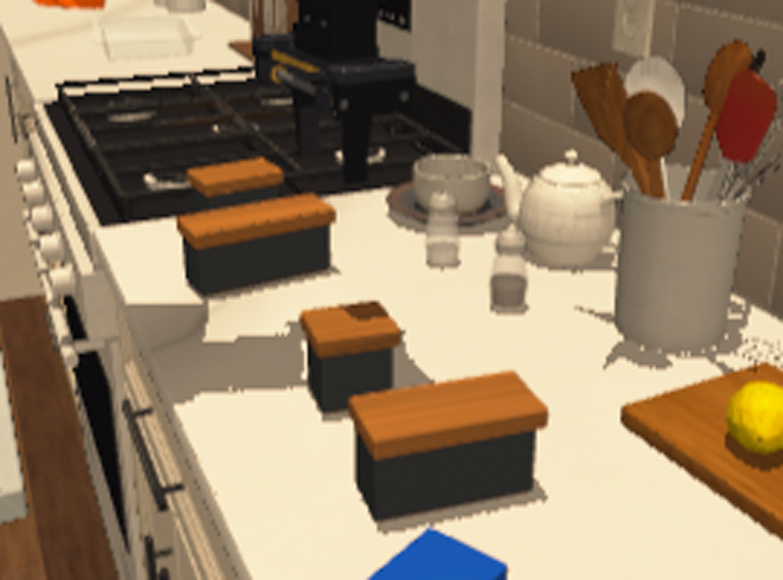

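The side view shows all four boxes lidded and level: short at (235,175), longest at (255,220), shortest at (350,327) and long at (448,412). The shakers are standing, and the gripper is clear of everything.

```bash
python3 -c "
from rig import order
print(order.hand_in())"
```

```text
the job is handed in; nothing more can be done
None
```

The job is handed in after about 28 s of robot time: the last camera check showed all four boxes closed with their own lids, board tops about 79 mm above the worktop (80 mm is fully seated) and the shakers still standing; the hand-in returned no verdict.

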